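# Tuck the drive board under the sprung clip

## Task

Keep the parts of the dismantled drive together: take the blue board by its heat sink, lay it flat and square on top of the two black case shells in the clip holder, and slide its bare front end in under the sprung orange arm until it is up against the back stop. Let go so that the arm holds it down, and leave the green board where it lies.

Things in the scene. Friction and masses are not known exactly. Their poses are not given: they have to be found in the camera images.
- blue_grip (a point): Centre of the finned aluminium heat sink (28 x, 24 y, 44 mm tall) on the blue board: grip it across the 24 mm. Board: flat plate 96 (x) x 56 (y) x 6 mm, 120 g, blue on grey, lying on the bench. This point is 28 mm above the board's underside, 22 above its upper face, on its centre line, 17 mm from its rear edge, 79 behind its front edge. x points to the bare front end (gold contacts), z up.
- green_grip (a point): The same point on the green board, of the same shape and size; not to be used, it must stay where it is.
- jig: Clip holder fixed to the bench, aluminium; origin under its base (x -85..95, y -50..50, z 0..10 mm); x points from its open front into it, z up. Two loose black shells 100 x 70 x 7 lie stacked in low lips at x -68..32, y -35..35, pile top z = 24. Back stop: upright plate, face x = 34, top z = 34. Highest point z = 50. Board home, front edge at the stop: heat sink point at x -45, y 0, z 52.
- clip (a joint): Angle (rad) of the holder's orange arm, 36 mm wide, hinged at jig x 75, z 42, reaching to the front over y = 0: 0 = foot on the pile (at x 16), 0.1 = on a tucked board, 0.5 = stop; grows upward. Sprung down, 2 N at 0, 3.5 N at 0.1. Its nose slopes up frontward to a tip at x -14, 14 mm above the pile, so a board pushed in along x low over the pile lifts it by itself, with up to 10 N.
Not all that is in view belongs to the job. Leave any brown, pink or red look-alike of the part that bears blue_grip alone.

How it is judged:
By the outcome, as a careful person would: the job done as asked, in the order asked, and still so for the second after the job is handed in, with the robot touching nothing.
It also fails if it takes over 38 s, if anything falls off the work surface, if the arm or the gripper's body presses on something with over 40 N, if the wrist force passes 120 N, or if a joint passes its speed limit or range.

## Robot

A 6-joint arm with a two-finger parallel gripper is mounted at the origin on the work surface. World frame = base frame: x ahead of the robot, y to its left, z up, the work surface at z = 0. Lengths are in m, angles in rad, forces in N, time in s.
With the tool pointing down it reaches from about 0.35 to 0.775 m from the base axis. Payload 7.3 kg.
Tool frame: the origin (TCP) lies between the finger pads; the fingertips stand 8 mm ahead of it and the grasp point (between the pads) lies 11 mm behind it (robot.nose_length is the distance from the TCP to the fingertips, in m); z points along the fingers, y is the line along which they close (so a half turn about z gives the same grasp; the last joint's range is limited). The gripper opens to 92 mm and grips with 3 to 60 N. Pads are 19 mm wide; open, the fingers measure 130 mm over their backs; the gripper's body (75 mm by 190 mm) begins 47 mm behind the grasp point.
Start: joints at [-1.393, 0.342, 1.524, -0, 1.275, -0.146], TCP at [0.167, -0.498, 0.235] pointing down, gripper open.
Joint ranges: [-2.53, 2.53], [-0.77, 2.02], [0.04, 2.7], [-1, 4.14], [0.28, 2.66], [-3.11, 3.11]. Speed limits (rad/s): [2.57, 2.57, 3.14, 3.14, 3.14, 3.14].

## Interface

Orientations are given as [roll, pitch, yaw] about the fixed x, y, z axes, in that order (R = Rz(yaw) Ry(pitch) Rx(roll)).
In Python, from cell import robot gives the robot as it stands. The module is installed in compiled form; this text tells all that it offers.
- The arm moves only by the shell command python3 -m jog 'ROWS' [FORCE]. ROWS is JSON, a list that holds one entry, the list of rows, each a list of 5 numbers: the gripper's target within -1 to 1 (fully open at 1, half-way at 0, shut at -1), then the shift along the tool's x, y, z in m, then the turn about the tool's z in rad. A call has 1 to 5 rows; each row is the pose to reach, as a shift and turn from the pose commanded when the call began, along the tool's axes at that moment; what a row does not reach only later rows make up. A row lasts 1/12 s, in which the tool goes at most 41.7 mm and 7.16 degrees, less where a joint would pass 70% of its speed; a pose out of reach is approached as far as the arm can. A call with a gripper value outside its range is refused whole. The fingers move at their own pace and stop on an object; FORCE is the grip in N (left out, the last holds). Time passes only in rows, so rows that repeat a pose let the fingers close. It gives the time, the measured TCP pose, the force, the opening and the grip force at its end, in the units of the state.
- robot.observe(): the state, without advancing time (a new reading comes with each control period).
- robot.read_camera(name): name is "scene" or "top" or "wrist"; returns the picture (384x512x3 uint8, red, green, blue); there is no depth.
- robot.camera_model(name): a dict with "camera_matrix" (3x3 intrinsics, pixels), "position" and "attitude" of the camera in the world; the wrist camera has in their place "mount" (4x4, takes a point from camera to tool coordinates, whose origin is the TCP and whose axes are the flange's). Camera axes: x right, y down, z forward; pixel columns grow to the right and rows downward; lengths in m; the calibration is good to about 2 mm. A picture is of the moment at which its call begins: read the wrist's pose just before it. camera_model takes no time and is no camera call.
- robot.hand_in(): hands the job in; it is judged then, once.
The state is a dict: "time": time; "qpos": joint angles; "qvel": joint speeds; "joint_efforts": joint torques, N m; "tool_pos": TCP position; "tool_rot": TCP orientation; "contact_force": force on the tool from outside, world axes, zero at the start; "torque": the same for the moment, N m; "opening": finger opening in m; "grip_force": force on a finger pad.
Only numpy, scipy, OpenCV 4.12 (cv2) and the standard library are available. Lean on these libraries where they do the work, as an engineer would, in place of code of your own. Each camera call takes 0.05 s, during which the arm holds its last target. There are 200 camera calls.

## Working session

There is one attempt and no reset: what is moved stays moved. The work goes in short steps, Python scripts to look and compute and a shell command to move; the robot and the scene stay as the last step left them, time stands still between calls to the robot, and variables do not carry over. Pictures are saved under pics/ and viewed, at most 10 in all, crops included, and the job is handed in when it is done.

```bash
mkdir -p pics; cat > h.py <<'E'
import numpy as np, cv2
from cell import robot
from scipy.spatial.transform import Rotation as R
def save(n,img): cv2.imwrite('pics/'+n+'.png',img[:,:,::-1])
def cam(n):
    m=robot.camera_model(n); return m
E
python3 - <<'E'
from h import *
o=robot.observe(); print(o)
for n in('top','scene','wrist'): print(n,robot.camera_model(n))
a=robot.read_camera('top');b=robot.read_camera('scene')
np.save('top.npy',a);np.save('scene.npy',b)
save('top',cv2.resize(a,(800,600)));save('scene',cv2.resize(b,(800,600)))
E
```

```text
{'time': 0.0, 'qpos': array([-1.39303236e+00,  3.42724817e-01,  1.52501639e+00, -3.26821427e-05,
        1.27538050e+00, -1.45992663e-01]), 'qvel': array([-3.54862557e-04,  1.24914118e-03,  6.74814226e-06, -4.60264459e-04,
       -1.72429374e-03, -3.21534859e-03]), 'joint_efforts': array([-1.39203876e-03, -4.31246138e+01, -2.44225931e+01,  7.15543795e-02,
        5.57404803e-02, -1.14083439e-04]), 'tool_pos': array([ 0.16696399, -0.49733065,  0.23404408]), 'tool_rot': array([-3.14007532e+00, -1.91519421e-04,  3.23766019e-01]), 'contact_force': array([-0.06274692,  0.38061874, -0.36215359]), 'torque': array([-0.0024254 ,  0.04605213,  0.02275182]), 'grip_force': 0.0, 'opening': 0.09157692532233053}
top {'camera_matrix': array([[454.84241184,   0.        , 260.41406884],
       [  0.        , 454.84241184, 195.1885349 ],
       [  0.        ,   0.        ,   1.        ]]), 'position': array([ 0.2562754 , -0.1923873 ,  1.52381045]), 'attitude': array([-2.94631634,  0.01247705, -1.58808519])}
scene {'camera_matrix': array([[444.64445272,   0.        , 253.25664214],
       [  0.        , 444.64445272, 187.3425586 ],
       [  0.        ,   0.        ,   1.        ]]), 'position': array([ 1.00022617, -0.64119539,  1.08709793]), 'attitude': array([-2.56408461,  0.00360209,  0.79497605])}
wrist {'camera_matrix': array([[333.71748006,   0.        , 252.63491972],
       [  0.        , 333.71748006, 187.63375951],
       [  0.        ,   0.        ,   1.        ]]), 'mount': array([[ 3.20187515e-04, -9.58809554e-01, -2.84049531e-01,
         7.71563772e-02],
       [ 9.99999586e-01,  6.49625369e-05,  9.07942640e-04,
        -2.24276436e-04],
       [-8.52091500e-04, -2.84049704e-01,  9.58809178e-01,
        -1.50009776e-01],
       [ 0.00000000e+00,  0.00000000e+00,  0.00000000e+00,
         1.00000000e+00]])}
```

View pics/top.png

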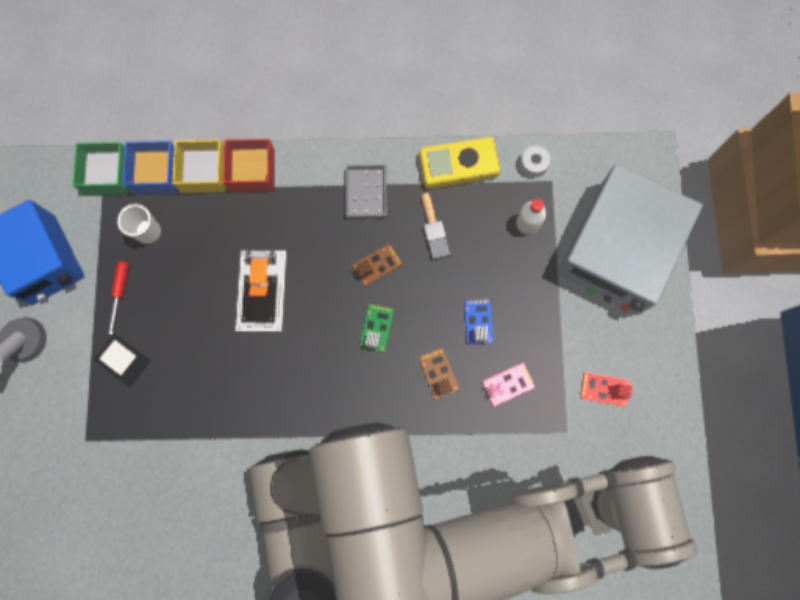

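View pics/scene.png

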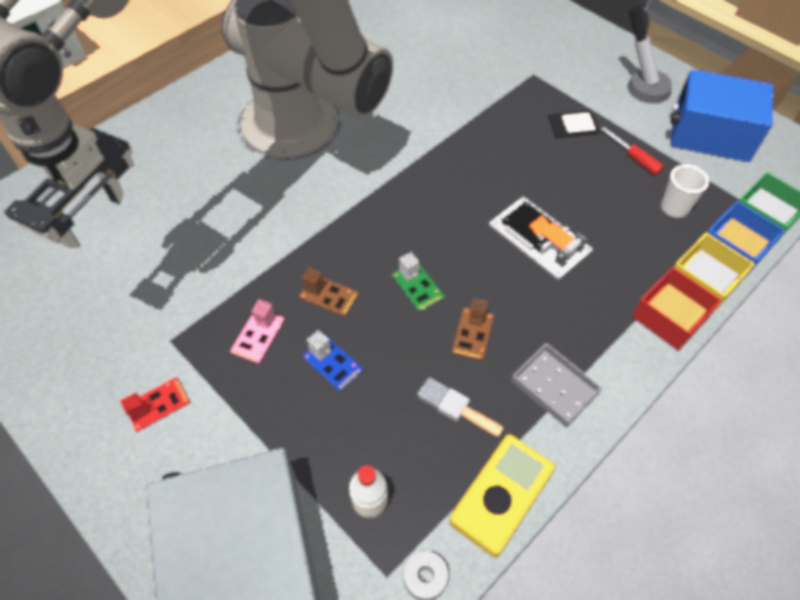

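```bash
cat >> h.py <<'E'
def ray(n,uv,z,T=None,m=None):
    "pixels (N,2) -> world points on plane z"
    m=m or robot.camera_model(n)
    if T is None: p=m['position'];Q=R.from_euler('xyz',m['attitude']).as_matrix()
    else: p,Q=T
    uv=np.atleast_2d(uv).astype(float)
    d=np.c_[uv,np.ones(len(uv))]@np.linalg.inv(m['camera_matrix']).T@Q.T
    return p+d*((z-p[2])/d[:,2])[:,None]
def wristT(o):
    M=robot.camera_model('wrist')['mount'];Rt=R.from_euler('xyz',o['tool_rot']).as_matrix()
    return o['tool_pos']+Rt@M[:3,3],Rt@M[:3,:3]
def mask(img,lo,hi):
    return cv2.inRange(cv2.cvtColor(img,cv2.COLOR_RGB2HSV),np.array(lo),np.array(hi))
def rect(mk,roi,z,n,T=None,close=5):
    q=np.zeros_like(mk);x0,y0,x1,y1=roi;q[y0:y1,x0:x1]=mk[y0:y1,x0:x1]
    q=cv2.morphologyEx(q,cv2.MORPH_CLOSE,np.ones((close,close)))
    c=max(cv2.findContours(q,cv2.RETR_EXTERNAL,cv2.CHAIN_APPROX_NONE)[0],key=cv2.contourArea)
    w=ray(n,c[:,0],z,T)[:,:2]
    return cv2.minAreaRect((w*1000).astype(np.float32)),cv2.boundingRect(c)
E
python3 - <<'E'
from h import *
a=np.load('top.npy')
print(rect(mask(a,(105,120,50),(130,255,255)),(285,180,330,230),.006,'top'))
print(rect(mask(a,(45,100,40),(75,255,255)),(220,185,260,235),.006,'top'))
print(rect(mask(a,(0,0,120),(180,60,255)),(145,155,190,217),.010,'top',close=15))
print(rect(mask(a,(5,120,100),(20,255,255)),(145,155,190,217),.045,'top'))
c=np.hstack([cv2.resize(x,(400,400),interpolation=cv2.INTER_CUBIC) for x in (a[180:230,280:330],a[155:215,140:200])])
save('crop1',c)
E
```

```text
(((518.1326904296875, -331.76531982421875), (89.3972396850586, 55.59309387207031), 1.8582379817962646), (297, 193, 18, 27))
(((508.2942199707031, -110.8743896484375), (55.98511505126953, 93.72895812988281), 77.28160858154297), (231, 195, 21, 30))
(((597.0271606445312, 140.9717559814453), (103.41459655761719, 179.933349609375), 87.935302734375), (150, 160, 34, 52))
(((617.7198486328125, 139.53436279296875), (83.79790496826172, 40.27680587768555), 1.1993122100830078), (159, 165, 13, 25))
```

View pics/crop1.png

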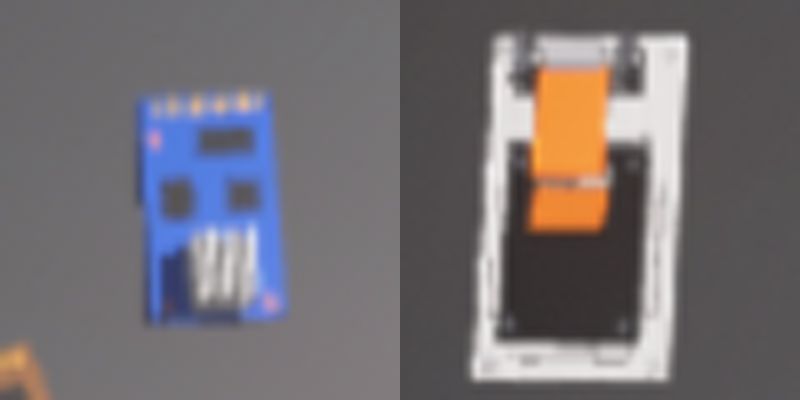

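Candidates in top (512 scale): blue (307,206), green (241,210), browns (241,169)/(281,239), pink (325,246), red (388,249). Blue with the gold contacts and grey finned sink is the target, and the crop confirms it. Its contacts face +x. The jig opens toward the robot, and both are nearly square to the world.

```bash
python3 -m jog '[[[1,0.04,-0.006,0,0],[1,0.08,-0.012,0,0],[1,0.12,-0.018,0,0],[1,0.16,-0.024,0,0],[1,0.2,-0.03,0,0]]]'; python3 -m jog '[[[1,0.04,-0.006,0,0.1],[1,0.08,-0.012,0,0.2],[1,0.12,-0.018,0,0.292],[1,0.159,-0.024,0,0.292],[1,0.159,-0.024,0,0.292]]]'; python3 -m jog '[[[1,0,0,0,0],[1,0,0,0,0]]]'
python3 - <<'E'
from h import *
o=robot.observe(); print(o['time'],o['tool_pos'],o['tool_rot'])
w=robot.read_camera('wrist');np.save('w1.npy',w);save('w1',w)
E
```

```text
time: 0.52
tool_pos: [0.3484, -0.4044, 0.2345]
tool_rot: [-3.141, 0.0, 0.323]
contact_force: [0.5, 0.0, -0.8]
opening: 0.0917
grip_force: 0.0
time: 0.93
tool_pos: [0.4953, -0.3281, 0.2339]
tool_rot: [-3.14, -0.002, 0.037]
contact_force: [-1.6, 0.6, -0.7]
opening: 0.0918
grip_force: 0.0
time: 1.1
tool_pos: [0.4898, -0.3322, 0.2341]
tool_rot: [-3.141, 0.001, 0.033]
contact_force: [-0.9, -0.2, 0.0]
opening: 0.0918
grip_force: 0.0
1.1 [ 0.48980637 -0.33216284  0.23412742] [-3.14110764e+00  1.40852287e-03  3.26772093e-02]
```

View pics/w1.png

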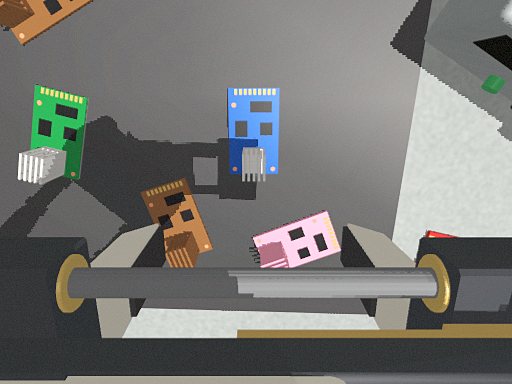

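```bash
cat >> h.py <<'E'
def blue(w,T,roi,z):
    mk=mask(w,(100,80,40),(130,255,255))|mask(w,(18,60,120),(40,255,255))
    r,b=rect(mk,roi,z,'wrist',T,9)
    print(r,b); return r
E
python3 - <<'E'
from h import *
w=np.load('w1.npy');o=robot.observe();T=wristT(o)
r=blue(w,T,(215,75,295,190),.006)
# heat sink top centre: grey bright mask
mk=mask(w,(0,0,110),(180,50,255))
q=np.zeros_like(mk);q[143:185,235:270]=mk[143:185,235:270]
print(cv2.boundingRect(q)); x,y,ww,hh=cv2.boundingRect(q)
for z in(.05,):print(ray('wrist',[[x,y],[x+ww,y],[x+ww/2,y]],z,T))
for v in(100,120,140,165):
  u=np.where(mask(w,(100,80,40),(130,255,255))[v,215:295])[0]+215;print(v,u.min(),u.max(),ray('wrist',[[u.min(),v],[u.max()+1,v]],.006,T)[:,:2])
E
```

```text
((519.5357666015625, -332.3671569824219), (95.21942138671875, 56.796016693115234), 1.9484776258468628) (227, 88, 53, 86)
(242, 147, 28, 38)
[[ 0.50964612 -0.32124941  0.05      ]
 [ 0.51053537 -0.34947537  0.05      ]
 [ 0.51009073 -0.33536197  0.05      ]]
100 228 278 [[ 0.5535715  -0.3035861 ]
 [ 0.5553387  -0.35950523]]
120 228 278 [[ 0.53198115 -0.30381486]
 [ 0.53377572 -0.36067322]]
140 229 278 [[ 0.50968897 -0.30518523]
 [ 0.51147602 -0.36188112]]
165 229 277 [[ 0.48068375 -0.30551729]
 [ 0.48247017 -0.36229151]]
```

```bash
python3 -m jog '[[[1,-0.0013,0.0012,0.04,0],[1,-0.0013,0.0012,0.08,0],[1,-0.0013,0.0012,0.12,0],[1,-0.0013,0.0012,0.16,0],[1,-0.0013,0.0012,0.18,0]]]' 50;  python3 -m jog '[[[1,0,0,0.02,0],[1,0,0,0.036,0],[1,0,0,0.036,0],[-1,0,0,0.036,0],[-1,0,0,0.036,0]]]' 50; python3 -m jog '[[[-1,0,0,0,0],[-1,0,0,0,0],[-1,0,0,0,0],[-1,0,0,0,0],[-1,0,0,0,0]]]'
```

```text
time: 1.57
tool_pos: [0.4855, -0.3331, 0.0504]
tool_rot: [-3.137, 0.005, 0.029]
contact_force: [0.3, -0.1, 0.2]
opening: 0.0918
grip_force: 0.0
time: 1.98
tool_pos: [0.4889, -0.3348, 0.02]
tool_rot: [3.14, -0.001, 0.03]
contact_force: [0.1, -0.5, 1.3]
opening: 0.0824
grip_force: 0.0
time: 2.4
tool_pos: [0.4891, -0.3336, 0.0191]
tool_rot: [3.141, -0.0, 0.032]
contact_force: [-0.3, 0.4, 0.5]
opening: 0.0496
grip_force: 0.0
```

```bash
python3 -m jog '[[[-1,0,0,0,0],[-1,0,0,0,0],[-1,0,0,0,0],[-1,0,0,0,0],[-1,0,0,0,0]]]' 50;python3 -m jog '[[[-1,0,0,0,0],[-1,0,0,-0.02,0],[-1,0,0,-0.05,0],[-1,0,0,-0.08,0],[-1,0,0,-0.08,0]]]'
```

```text
time: 2.82
tool_pos: [0.4889, -0.3335, 0.0187]
tool_rot: [-3.141, 0.0, 0.032]
contact_force: [0.0, -0.5, -0.4]
opening: 0.0235
grip_force: 49.9
time: 3.23
tool_pos: [0.4914, -0.3357, 0.1044]
tool_rot: [3.135, -0.007, 0.032]
contact_force: [0.7, -1.5, -0.8]
opening: 0.0236
grip_force: 49.9
```

```bash
python3 -m jog '[[[-1,0.006,-0.02,-0.03,0],[-1,0.012,-0.05,-0.055,0],[-1,0.018,-0.085,-0.075,0],[-1,0.025,-0.12,-0.09,0],[-1,0.031,-0.155,-0.1,0]]]'; python3 -m jog '[[[-1,0.006,-0.035,-0.015,0.03],[-1,0.012,-0.07,-0.03,0.068],[-1,0.018,-0.105,-0.045,0.068],[-1,0.024,-0.14,-0.06,0.068],[-1,0.03,-0.165,-0.07,0.068]]]'; python3 -m jog '[[[-1,0,-0.022,-0.01,0],[-1,0,-0.022,-0.01,0],[-1,0,-0.022,-0.01,0],[-1,0,-0.022,-0.01,0]]]'
python3 - <<'E'
from h import *
o=robot.observe(); print(o['time'],o['tool_pos'],o['tool_rot']);np.save('w2p.npy',np.r_[o['tool_pos'],o['tool_rot']])
w=robot.read_camera('wrist');np.save('w2.npy',w);save('w2',w)
E
```

```text
time: 3.65
tool_pos: [0.5154, -0.1765, 0.1999]
tool_rot: [3.141, -0.002, 0.031]
contact_force: [1.3, 0.2, -1.9]
opening: 0.0237
grip_force: 49.9
time: 4.07
tool_pos: [0.5397, -0.0089, 0.2696]
tool_rot: [-3.141, -0.001, -0.035]
contact_force: [0.4, -0.2, -1.1]
opening: 0.0238
grip_force: 49.9
time: 4.4
tool_pos: [0.5402, 0.0098, 0.2778]
tool_rot: [3.141, 0.002, -0.036]
contact_force: [0.0, 0.2, -2.5]
opening: 0.0235
grip_force: 49.9
4.4 [0.5401665  0.00977424 0.27777017] [ 3.14109143e+00  1.52958802e-03 -3.60981925e-02]
```

View pics/w2.png

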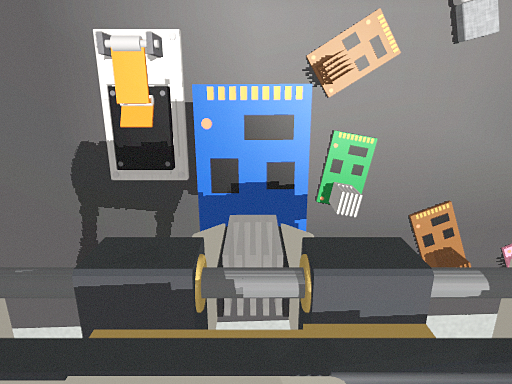

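```bash
python3 - <<'E'
from h import *
w=np.load('w2.npy');p=np.load('w2p.npy');T=wristT(dict(tool_pos=p[:3],tool_rot=p[3:]))
g=cv2.cvtColor(w,cv2.COLOR_RGB2HSV)
bright=g[:,:,2]
def edges(rows,lo,hi,z,first,thr):
    P=[]
    for v in rows:
        s=np.where(thr(g[v,lo:hi]))[0]+lo
        if len(s):P.append((s[0] if first else s[-1]+1,v+.5))
    return ray('wrist',P,z,T)[:,:2]*1000
wh=lambda a:(a[:,2]>135)&(a[:,1]<60)
bk=lambda a:(a[:,2]<45)
og=lambda a:(a[:,0]>5)&(a[:,0]<25)&(a[:,1]>130)
for n,e in dict(baseL=edges(range(45,170,4),80,150,.01,1,wh),baseR=edges(range(50,98,4),150,230,.005,0,wh),
  pileL=edges(range(110,165,4),95,150,.024,1,bk),pileR=edges(range(110,165,4),130,182,.024,0,bk),
  armL=edges(range(55,95,4),100,160,.046,1,og),armR=edges(range(55,95,4),100,160,.046,0,og)).items():
    c=np.polyfit(e[:,0],e[:,1],1);r=e[:,1]-np.polyval(c,e[:,0])
    print(n,'yaw',np.arctan(c[0]),'y@600',np.polyval(c,600),'rms',r.std(),e[:,0].min(),e[:,0].max())
# transverse edges on columns
gt=g.transpose(1,0,2)
def vedges(cols,lo,hi,z,first,thr):
    P=[]
    for u in cols:
        s=np.where(thr(gt[u,lo:hi]))[0]+lo
        if len(s):P.append((u+.5,s[0] if first else s[-1]+1))
    print(np.array(P)[::3].tolist())
    return np.median(ray('wrist',P,z,T)[:,:2]*1000,0)
print('pile front',vedges(range(122,168,3),140,178,.024,0,bk))
print('base front',vedges(range(118,180,3),160,200,.01,0,wh), 'base back', vedges(range(97,105,1),20,60,.01,1,wh))
print('blk',g[140,105:185,2].tolist()); print(g[160:186,140,2].tolist()); print(g[90,160:195].tolist()[::3])
E
```

```text
baseL yaw -0.03201122381219029 y@600 190.90674825835657 rms 0.34858312746706055 524.1015302214379 671.4744924098148
baseR yaw -0.14889124695900247 y@600 39.76014912462303 rms 1.7259238807011386 611.3865672500476 661.0048559806282
pileL yaw -0.15909914623739504 y@600 172.5116028588225 rms 3.034996697505975 536.1388280620461 598.310291250322
pileR yaw -0.03235933815115032 y@600 103.90984610853542 rms 0.34546297345022026 533.1564915405421 595.7719577384025
armL yaw -0.05405708518160602 y@600 158.46431778985288 rms 0.5771425199085083 619.4641395396557 656.3442313895233
armR yaw -0.013819635828268548 y@600 121.12281773169767 rms 0.36768559327767975 618.1284721585738 655.0522422247845
[[122.5, 170.0], [131.5, 170.0], [140.5, 170.0], [149.5, 170.0], [158.5, 170.0], [167.5, 170.0]]
pile front [525.02530386 143.90905386]
[[118.5, 180.0], [127.5, 180.0], [136.5, 180.0], [145.5, 180.0], [154.5, 180.0], [163.5, 180.0], [172.5, 180.0]]
[[97.5, 29.0], [100.5, 29.0], [103.5, 29.0]]
base front [508.39482359 145.80912314] base back [688.56178362 177.75079889]
blk [111, 181, 198, 189, 255, 201, 183, 197, 113, 43, 45, 48, 44, 47, 52, 53, 49, 43, 50, 56, 49, 52, 54, 57, 54, 49, 57, 52, 56, 57, 56, 55, 57, 50, 58, 46, 58, 53, 56, 57, 50, 58, 59, 58, 58, 63, 58, 57, 60, 61, 62, 57, 61, 57, 54, 63, 57, 57, 62, 61, 56, 58, 54, 58, 55, 52, 24, 11, 211, 172, 163, 166, 158, 145, 158, 168, 163, 160, 166, 165]
[33, 26, 32, 32, 27, 37, 39, 26, 35, 11, 164, 169, 166, 162, 165, 168, 166, 168, 173, 176, 85, 50, 55, 55, 55, 58]
[[72, 25, 52], [0, 3, 88], [0, 19, 67], [120, 255, 1], [0, 0, 255], [0, 0, 255], [0, 0, 255], [0, 0, 255], [170, 6, 131], [15, 8, 136], [17, 13, 135], [107, 180, 248]]
```

```bash
python3 -m jog '[[[-1,-0.013,-0.03,0.02,0],[-1,-0.026,-0.06,0.04,0],[-1,-0.04,-0.09,0.06,-0.003],[-1,-0.053,-0.118,0.08,-0.003],[-1,-0.06,-0.1325,0.105,-0.003]]]'; python3 -m jog '[[[-1,0,0,0.035,0],[-1,0,0,0.07,0],[-1,0,0,0.09,0],[-1,0,0,0.09,0],[-1,0,0,0.09,0]]]'
python3 - <<'E'
from h import *
o=robot.observe(); print(o['time'],o['tool_pos'],o['tool_rot'])
w=robot.read_camera('wrist');np.save('w3.npy',w)
s=robot.read_camera('scene');np.save('s3.npy',s)
save('w3',np.vstack([w[:300],cv2.resize(s[110:190,290:426],(512,300),interpolation=cv2.INTER_CUBIC)]))
E
```

```text
time: 4.87
tool_pos: [0.4843, 0.1461, 0.1729]
tool_rot: [-3.141, -0.0, -0.034]
contact_force: [0.5, -0.2, -2.1]
opening: 0.0238
grip_force: 49.9
time: 5.28
tool_pos: [0.485, 0.1438, 0.0829]
tool_rot: [3.141, 0.003, -0.035]
contact_force: [-0.0, 0.0, -0.9]
opening: 0.0237
grip_force: 49.9
5.2833 [0.48498044 0.14376162 0.08289185] [ 3.14090632e+00  2.82766891e-03 -3.47229831e-02]
```

View pics/w3.png

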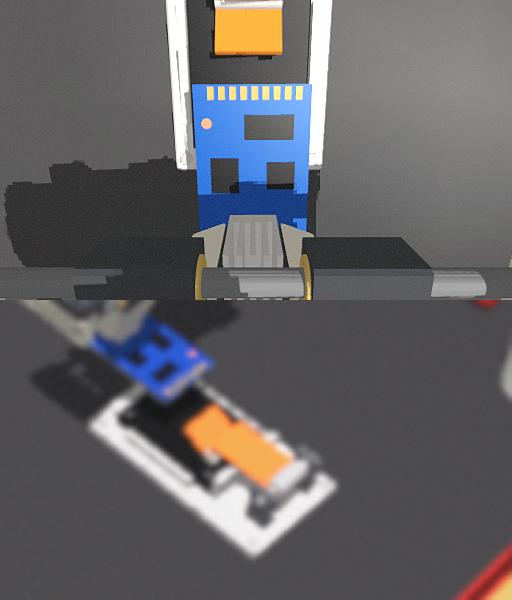

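```bash
python3 - <<'E'
from h import *
w=np.load('w3.npy');o=robot.observe();print(o['time'],o['tool_pos'],o['tool_rot']);T=wristT(o)
g=cv2.cvtColor(w,cv2.COLOR_RGB2HSV).astype(int)
Rt=R.from_euler('xyz',o['tool_rot']).as_matrix()
def ed(rows,lo,hi,z,thr):
    L=[];Q=[]
    for v in rows:
        s=np.where(thr(g[v]))[0];s=s[(s>=lo)&(s<hi)]
        L.append((s[0],v+.5));Q.append((s[-1]+1,v+.5))
    for e in (L,Q):
        t=((ray('wrist',e,z,T)-o['tool_pos'])@Rt)*1000
        c=np.polyfit(t[:,0],t[:,1],1);yield c[0],np.polyval(c,80),(t[:,1]-np.polyval(c,t[:,0])).std()
wh=lambda a:(a[:,2]>135)&(a[:,1]<60)
og=lambda a:(a[:,0]>5)&(a[:,0]<25)&(a[:,1]>130)
bl=lambda a:(a[:,0]>100)&(a[:,0]<130)&(a[:,1]>80)
print('in tool frame, slope, y at tool x=80mm')
print('base',list(ed(range(5,150,5),150,345,.01,wh)))
print('baseL/R low',list(ed(range(5,150,5),150,345,.0,wh)))
print('arm',list(ed(range(12,50,3),190,300,.036,og)))
z=o['tool_pos'][2]-.0187+.006
print('board',list(ed(range(105,180,5),185,320,z,bl)))
s=np.where(bl(g[:,250]) )[0];u=[(x,np.where(((g[:,x,1]>60)&(g[:,x,2]>100))[60:])[0][0]+60) for x in (200,205,300,308)]
print(u,((ray('wrist',u,z,T)-o['tool_pos'])@Rt)*1000)
E
```

```text
5.3833 [0.48662381 0.14425381 0.08494914] [-3.14132475e+00 -2.28386852e-03 -3.43463639e-02]
in tool frame, slope, y at tool x=80mm
base [(np.float64(-0.0003159151562689226), np.float64(-52.67430471656508), np.float64(0.19008594762915493)), (np.float64(0.0025071623225349903), np.float64(48.18193852799243), np.float64(0.18224412183321329))]
baseL/R low [(np.float64(-0.000315915156268824), np.float64(-54.99608618992968), np.float64(0.19852918580917375)), (np.float64(0.002507162322534917), np.float64(50.339619174132665), np.float64(0.19033904177200087))]
arm [(np.float64(0.06194638539731761), np.float64(-22.608984748466014), np.float64(0.15761825778860686)), (np.float64(-0.025095904661416136), np.float64(16.529387523512142), np.float64(3.440578642368519e-15))]
board [(np.float64(-0.0071999371129245985), np.float64(-28.701551301688607), np.float64(0.13882562668440956)), (np.float64(-0.01311721106498038), np.float64(27.339591461564552), np.float64(0.1534935091109617))]
[(200, np.int64(84)), (205, np.int64(84)), (300, np.int64(83)), (308, np.int64(84))] [[ 79.22178292 -24.77275895  12.88760286]
 [ 79.22255927 -22.44230588  12.88698029]
 [ 79.6822642   21.82785197  12.87616985]
 [ 79.2385557   25.57612109  12.87415229]]
```

```bash
python3 -m jog '[[[-1,0,-0.0024,0.015,0.011],[-1,0,-0.0024,0.03,0.011],[-1,0,-0.0024,0.037,0.011],[-1,0,-0.0024,0.037,0.011],[-1,0,-0.0024,0.037,0.011]]]'; python3 -m jog '[[[-1,0,0,0.001,0],[-1,0,0,0.002,0],[-1,0,0,0.002,0],[-1,0,0,0.002,0]]]';python3 -m jog '[[[-1,0,0,0.001,0],[-1,0,0,0.001,0],[-1,0,0,0.001,0]]]'
```

```text
time: 5.8
tool_pos: [0.4861, 0.1471, 0.0476]
tool_rot: [-3.141, -0.001, -0.044]
contact_force: [-0.2, 0.1, -1.8]
opening: 0.0237
grip_force: 49.9
time: 6.13
tool_pos: [0.4857, 0.1472, 0.0451]
tool_rot: [-3.142, -0.001, -0.044]
contact_force: [-0.2, -0.5, -0.9]
opening: 0.0237
grip_force: 49.9
time: 6.38
tool_pos: [0.4854, 0.1472, 0.0437]
tool_rot: [3.141, 0.0, -0.044]
contact_force: [-0.4, 0.2, -1.3]
opening: 0.0237
grip_force: 49.9
```

```bash
python3 -m jog '[[[-1,0,0,0.001,0],[-1,0,0,0.001,0],[-1,0,0,0.001,0]]]';python3 -m jog '[[[-1,0.008,0,0,0],[-1,0.016,0,0,0],[-1,0.024,0,0,0],[-1,0.03,0,0,0],[-1,0.03,0,0,0]]]'
```

```text
time: 6.63
tool_pos: [0.4855, 0.1472, 0.0427]
tool_rot: [3.141, -0.0, -0.044]
contact_force: [-0.3, 0.6, -1.3]
opening: 0.0235
grip_force: 49.9
time: 7.05
tool_pos: [0.517, 0.1457, 0.0427]
tool_rot: [-3.141, -0.001, -0.045]
contact_force: [2.1, -0.5, 0.2]
opening: 0.0243
grip_force: 49.9
```

```bash
python3 -m jog '[[[-1,0.006,0,0,0],[-1,0.012,0,0,0],[-1,0.018,-0.0003,0,0],[-1,0.022,-0.0004,0,0],[-1,0.022,-0.0004,0,0]]]'
python3 - <<'E'
from h import *
o=robot.observe(); print(o['time'],o['tool_pos'],o['contact_force'])
w=robot.read_camera('wrist');np.save('w4.npy',w)
s=robot.read_camera('scene')
save('w4',np.vstack([w[:300],cv2.resize(s[110:190,290:426],(512,300),interpolation=cv2.INTER_CUBIC)]))
E
```

```text
time: 7.47
tool_pos: [0.5357, 0.1454, 0.0426]
tool_rot: [3.141, 0.004, -0.044]
contact_force: [-6.6, -0.4, 7.2]
opening: 0.024
grip_force: 50.0
7.4667 [0.53566229 0.14536782 0.04264058] [-6.62880729 -0.37238839  7.18638028]
```

View pics/w4.png

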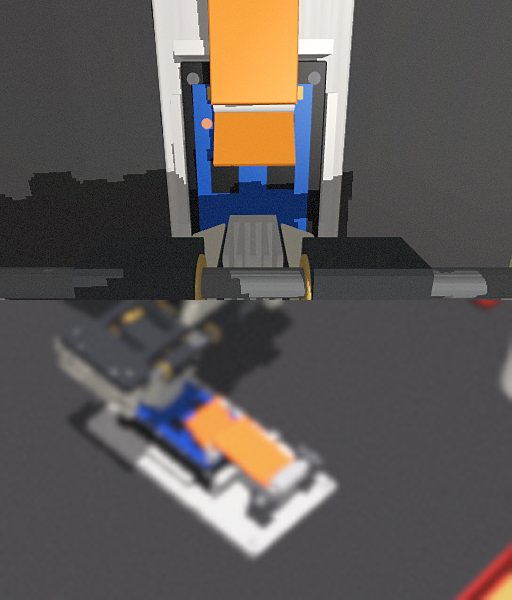

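The board is under the orange arm, front edge at row 84, and the pile's end and stop plate at rows 62 and 42–55. It is centred (columns 193–311 against the pile's 182–325). I'll push on to the stop.

```bash
python3 -m jog '[[[-1,0.004,0,0,0],[-1,0.008,-0.0001,0,0],[-1,0.010,-0.0001,0,0],[-1,0.010,-0.0001,0,0]]]'; python3 -m jog '[[[-1,0.001,0,0,0],[-1,0.002,0,0,0],[-1,0.002,0,0,0],[-1,0.002,0,0,0]]]'
```

```text
time: 7.9
tool_pos: [0.5452, 0.145, 0.0427]
tool_rot: [3.141, 0.005, -0.044]
contact_force: [-8.9, 0.4, 7.2]
opening: 0.0237
grip_force: 50.0
time: 8.23
tool_pos: [0.5464, 0.145, 0.0427]
tool_rot: [3.141, 0.006, -0.044]
contact_force: [-10.9, 0.2, 9.5]
opening: 0.0237
grip_force: 50.0
```

```bash
python3 -m jog '[[[-1,0.001,0,0,0],[-1,0.002,0,0,0],[-1,0.002,0,0,0],[-1,0.002,0,0,0]]]'; python3 -m jog '[[[-1,0.0015,0,0,0],[-1,0.0015,0,0,0],[-1,0.0015,0,0,0]]]'
python3 - <<'E'
from h import *
w=robot.read_camera('wrist');np.save('w5.npy',w)
save('w5',cv2.resize(w[30:130,160:350],(760,400)))
E
```

```text
time: 8.57
tool_pos: [0.5482, 0.1449, 0.0428]
tool_rot: [3.141, 0.007, -0.044]
contact_force: [-12.4, -0.1, 10.0]
opening: 0.0239
grip_force: 50.0
time: 8.82
tool_pos: [0.5482, 0.1449, 0.0429]
tool_rot: [3.141, 0.01, -0.044]
contact_force: [-17.5, 0.7, 15.3]
opening: 0.0234
grip_force: 50.0
```

View pics/w5.png

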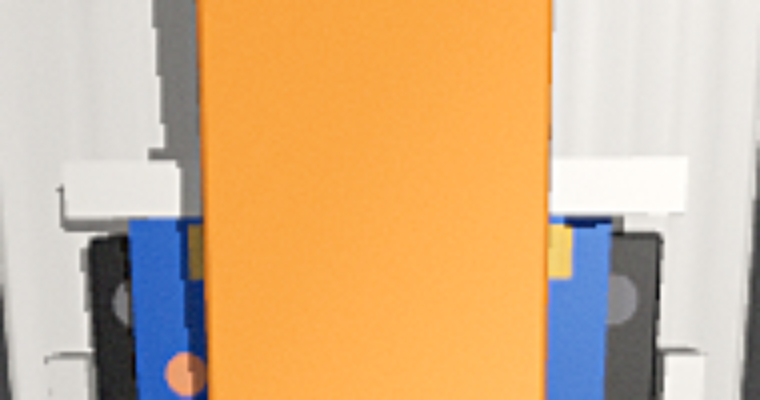

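```bash
python3 -m jog '[[[-1,0,0,0,-0.009],[-1,0,0,0,-0.009],[-1,-0.001,0,-0.0005,-0.009],[-1,-0.001,0,-0.0005,-0.009],[-1,-0.001,0,-0.0005,-0.009]]]' 25; python3 -m jog '[[[-0.3,0,0,0,0],[-0.3,0,0,0,0],[-0.3,0,0,0,0],[-0.3,0,0,0,0],[-0.3,0,0,0,0]]]'
python3 - <<'E'
from h import *
w=robot.read_camera('wrist');np.save('w6.npy',w)
save('w6',cv2.resize(w[30:130,160:350],(760,400)))
E
```

```text
time: 9.28
tool_pos: [0.5483, 0.1446, 0.0426]
tool_rot: [3.141, 0.008, -0.035]
contact_force: [-10.3, -0.3, 6.5]
opening: 0.0237
grip_force: 25.0
time: 9.7
tool_pos: [0.5522, 0.1447, 0.0432]
tool_rot: [3.142, -0.001, -0.035]
contact_force: [-0.1, -0.0, -0.1]
opening: 0.0321
grip_force: 0.0
```

View pics/w6.png

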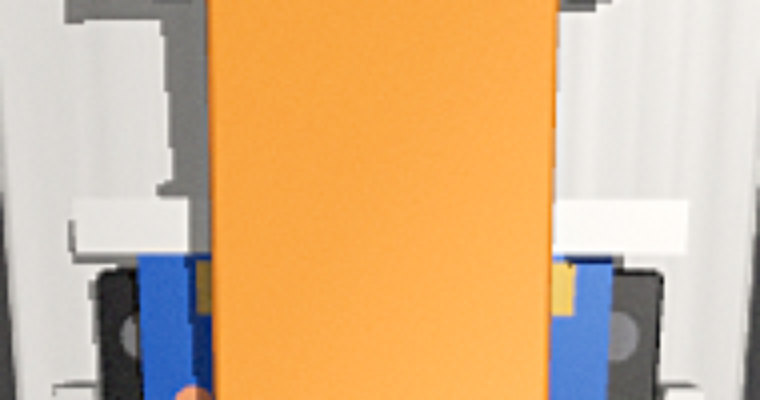

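```bash
python3 -m jog '[[[0.1,-0.002,0,0,0],[0.1,-0.002,0,0,0],[0.1,-0.002,0,0,0],[0.1,-0.002,0,0,0]]]'; python3 -m jog '[[[0.1,0,0,-0.02,0],[0.1,0,0,-0.05,0],[0.1,0,0,-0.09,0],[0.1,0,0,-0.13,0],[0.1,0,0,-0.16,0]]]'; python3 -m jog '[[[0.1,-0.03,0,-0.02,0],[0.1,-0.05,0,-0.04,0],[0.1,-0.05,0,-0.04,0],[0.1,-0.05,0,-0.04,0]]]'
python3 - <<'E'
from h import *
w=robot.read_camera('wrist');np.save('w7.npy',w)
s=robot.read_camera('scene')
save('w7',np.vstack([w[:270],cv2.resize(s[110:200,240:426],(512,300),interpolation=cv2.INTER_CUBIC)]))
E
```

```text
time: 10.08
tool_pos: [0.5499, 0.1448, 0.0432]
tool_rot: [3.142, -0.0, -0.035]
contact_force: [-0.7, 0.2, 0.1]
opening: 0.0497
grip_force: 0.0
time: 10.5
tool_pos: [0.5505, 0.1449, 0.2066]
tool_rot: [-3.141, -0.003, -0.035]
contact_force: [0.8, 0.4, 0.3]
opening: 0.0507
grip_force: 0.0
time: 10.83
tool_pos: [0.5, 0.1468, 0.2446]
tool_rot: [-3.141, -0.003, -0.035]
contact_force: [0.1, -0.1, -0.2]
opening: 0.0503
grip_force: 0.0
```

View pics/w7.png

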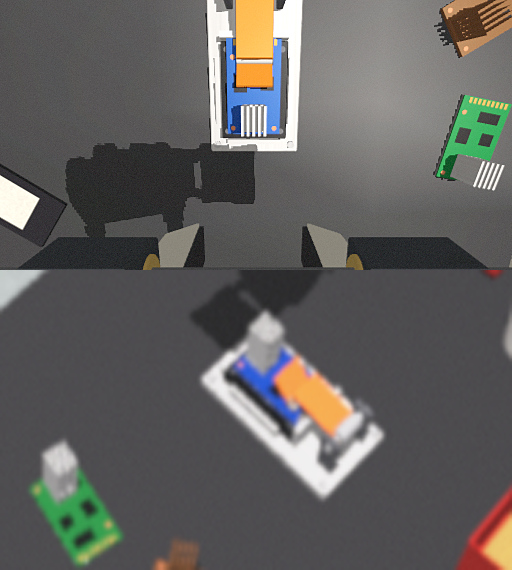

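The picture shows the blue board lying flat and square on the pile (wrist 225–285, 40–138), its front end held under the orange arm against the stop. The green board is still where it lay, and the gripper is clear.

```bash
python3 -c "
from cell import robot
print(robot.hand_in())"
```

```text
the job is handed in; nothing more can be done
None
```

The job is handed in: the blue board lies flat and square on the two black shells, its front end held under the orange arm and up against the back stop, with the gripper clear, the green board left untouched, and about 11 of the 38 s used.

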